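Clear the setting bar, then square the stencil frame in its jig

ROBOT

A 6-joint arm with a two-finger parallel gripper is mounted at the origin on the work surface. World frame = base frame: x ahead of the robot, y to its left, z up, the work surface at z = 0. Lengths are in m, angles in degrees, forces in N, time in s.
With the tool pointing down it reaches from about 0.375 to 0.9 m from the base axis. Payload 3.1 kg.
Tool frame: the origin (TCP) lies on the centre line of the jaws, within the pads' length; the fingertips stand 19 mm ahead of it and the grasp point (between the pads) is the TCP (tips_ahead is the distance from the TCP to the fingertips, in m); z points along the fingers, y is the line along which they close (so a half turn about z gives the same grasp; the last joint's range is limited). The gripper opens to 87 mm and grips with 3 to 60 N. Pads are 19 mm wide; open, the fingers measure 117 mm over their backs; the gripper's body (75 mm by 190 mm) begins 51 mm behind the grasp point.
Start: joints at [64.2, 30.224, 82.088, -0, 67.689, -10.227], TCP at [0.168, 0.602, 0.242] pointing down, gripper open.
Joint ranges: [-176.69, 176.69], [-43.24, 126.21], [12.49, 139.97], [-82, 262], [0, 151.66], [-163.58, 163.58]. Speed limits (degrees/s): [159.86, 159.86, 180, 180, 180, 180].

INTERFACE

Orientations are given as a 3x3 rotation matrix whose columns are the frame's x, y, z axes.
In Python, from rig import read_state, capture, hand_in, trace, landmark_of, tips_ahead gives the robot as it stands.
- The arm moves only by the shell command python3 -m jog 'ROWS'. ROWS is JSON, a list of rows, each an object of numbers: "tx", "ty", "tz": the shift along the tool's x, y, z in cm; "roll": the turn about the tool's z in rad; "jaw": the opening, from 0 (shut) to 1 (fully open). A call has 1 to 8 rows; each row shifts and turns the commanded pose from where the row before left it, along the tool's axes as they then stand; what a row does not reach is not made up. A row lasts 1/10 s, in which the tool goes at most 50 mm and 8.59 degrees, less where a joint would pass 70% of its speed; a pose out of reach is approached as far as the arm can. A call with a gripper value outside its range is refused whole. The fingers move at their own pace and stop on an object; the grip force is fixed at half the most. Time passes only in rows, so rows that do not move let the fingers close. It gives the time, the measured TCP pose, the force, the opening and the grip force at its end, in the units of the state.
- read_state(): the state, without advancing time (a new reading comes with each control period).
- capture(name): name is "side" or "top" or "wrist"; returns a dict with "img" (480x640x3 uint8, red, green, blue), "vertical_fov" (degrees; the focal length in pixels is half the picture's height over the tangent of half this angle, whatever the lens; pixels are square), "cx", "cy" (the principal point, pixels), "cam_to_world" (4x4, takes a point from camera to world coordinates); the wrist camera has in their place "tool_from_camera" (4x4, takes a point from camera to tool coordinates, whose origin is the TCP and whose axes are the flange's). Camera axes: x right, y up, looking along -z (the intrinsics and any distortion apply to the point x, -y, -z); pixel columns grow to the right and rows downward; lengths in m; the calibration is good to about 2 mm. A picture is of the moment at which its call begins: read the wrist's pose just before it. There is no depth.
- hand_in(): hands the job in; it is judged then, once.
Trained networks look in the newest picture that a camera, given by its name, has taken for a name from the list of things; names that differ only in an ending like _2 or _b are one class to them, and where a whole thing is asked for, a point or a joint stands for the part that bears it (a point fixed in the world has none). Each returns a list of dicts, best first, with "p" (0 to 1); they miss things now and then, are a little off and sometimes report something else, mostly with a low value. They report only what shows in the picture. A call takes as long as a camera call. They do not tell look-alikes from the thing itself.
- trace(camera, thing): "pixels" (480x640 bool, what is visible of it) and "bbox" ([left, top, width, height] in pixels, round what is visible of it).
- landmark_of(camera, thing): "point" ([row, column] in pixels: a listed point, or the origin of a listed thing).
The state is a dict: "time_s": time; "joint_positions": joint angles; "qvel": joint speeds; "tau": joint torques, N m; "position": TCP position; "tcp_rot": TCP orientation; "force": force on the tool from outside, world axes, zero at the start; "moment": the same for the moment, N m; "opening": opening from 0.0 (shut) to 1.0 (fully open); "grasp_force": force on a finger pad.
Only numpy, scipy, OpenCV 4.12 (cv2) and the standard library are available. Lean on these libraries where they do the work, as an engineer would, in place of code of your own. Each camera call takes 0.05 s, during which the arm holds its last target. There are 200 camera calls.

TASK

A setting bar has been left on the squaring jig, between the stencil frame and the jig's end stop: set the bar down in the empty cradle whose slot fits it. Then slide the frame along the plate, without lifting it, and press it firmly and steadily against the end stop for about a second (a push of about 10 N), and leave it flush with both the end stop and the side fence. The end stop is only clamped by friction, so do not shove it out of its setting, and leave everything else on the bench as it is.

Things in the scene. Friction and masses are not known exactly. Their poses are not given: they have to be found in the camera images.
- jig: squaring jig fixed to the bench: flat steel plate 300 (x) x 220 (y) x 12 mm high. Origin: centre of its underside. Jig x runs along the frame's travel, towards the end stop. Along its +y edge stands the rigid side fence: jig x -150 to +100 mm, 15 mm thick, 24 mm high above the plate, inner face at jig y = +90 mm.
- stop: dark steel crossbar across the jig's plate, 16 mm thick, 26 mm high above the plate, from jig y -97 to +85 mm, two clamp knobs behind it (22 mm high). Origin: in its face towards the frame, at the plate's surface, on the jig's centre line; axes as the jig's. Set somewhere at jig x 75 to 95 mm and held by friction only: it slips towards +x when pushed with more than about 22 N.
- frame: aluminium stencil frame lying loose on the jig's plate: 90 mm (its x) x 120 mm (its y) x 20 mm high, with a shallow closed window (62 x 72 mm, 4 mm deep) in its top; 0.4 to 0.65 kg, too wide to grip. Origin: centre of its underside. Fully home, its +x face lies on the stop and its +y face on the side fence. Sliding it takes about 2 to 5 N.
- bar: aluminium setting bar, 120 mm long (its x) x 28 mm wide (its y) x 36 mm high, about 0.3 kg, lying loose on the jig's plate crosswise between the frame and the end stop. Origin: centre of its underside. The bar's x is roughly along the jig's y at the start.
- cradle_own: the bar's own cradle, empty: grey plastic block 150 (x) x 62 (y) x 18 mm high, fixed, with a slot open at the top, 128 (x) x 34 (y) mm, 14 mm deep (floor 4 mm above the underside). Origin: centre of its underside, under the slot's centre. Three cradles of equal outside stand side by side in any order, x roughly ahead of the robot, about 90 mm apart.
- cradle_short: empty cradle of the same outside, but its slot is only 90 mm long (34 mm wide): the bar does not go in. Origin: centre of its underside.
- cradle_wide: cradle of the same outside with a wide slot, occupied by another, wider bar. Origin: centre of its underside.
- bar_wide: bystander: aluminium bar 120 x 40 x 36 mm high, lying in the wide cradle, its top 40 mm above the bench. Origin: centre of its underside.
- jar: bystander: white screw-top jar, 42 mm diameter, 48 mm high, between the jig and the cradles. Origin: centre of its underside.
- dish: bystander: small white open dish, 68 mm diameter, 20 mm high. Origin: centre of its underside.
- screwdriver: bystander: screwdriver 170 mm long lying beyond the cradles. Origin near its middle.
- mug: bystander: white mug, 80 mm diameter, 95 mm high, left of the jig. Origin: centre of its underside.
- board: bystander: green circuit board 75 x 55 x 4 mm left of the robot. Origin: centre of its underside.
Mind the look-alikes: they are no part of the job. What is shaped like the cradle_own but blue or green is not meant. Leave any pink look-alike of the frame alone.

How it is judged (in metres and radians):
On the way, in this order (a step that is already met when the one before it is completed fails the run):
1. the setting bar lies in its own cradle (x of bar in the frame of cradle_own between -0.006 and 0.006 m and y of bar in the frame of cradle_own between -0.006 and 0.006 m and z of bar in the frame of cradle_own below 0.007 m and angle between bar's own z axis and vertical below 0.08 rad and angle between the x axis of bar and the x axis of cradle_own, either way round below 0.1 rad), for 0.2 s.
2. the frame is pressed against the end stop steadily with at least 4 N (contact force between frame and stop above 4 N), for 0.3 s.
At the end, for the whole second after the job is handed in: The bar lies level on the slot floor of its own cradle, within 6 mm of the slot's centre. The frame lies on the plate within about 2 mm of the end stop's face and of the side fence, squared to the jig within 0.03 rad. The end stop is within 4 mm of its setting. Bar and frame are at rest (all of step 1 and x of frame in the frame of stop above -0.0472 m and y of frame in the frame of jig above 0.0278 m and angle between the x axis of frame and the x axis of jig, either way round below 0.03 rad and z of frame in the frame of jig below 0.015 m and linear speed of each of bar, frame below 0.01 m/s and distance of stop from where it was at the start of the episode below 0.004 m); the robot touches nothing.
It fails at once if the end stop shoved more than 4 mm out of its setting (distance of stop from where it was at the start of the episode above 0.004 m).
It fails at once if the frame lifted or tipped off the plate (z of frame in the frame of jig above 0.022 m or angle between frame's own z axis and vertical above 0.15 rad).
It fails at once if a bystander moved more than 30 mm (the bar in the wide cradle: 10 mm) (distance of any of jar, dish, screwdriver, mug, board from where it was at the start of the episode above 0.03 m or distance of bar_wide from where it was at the start of the episode above 0.01 m).
It fails at once if the bar dropped or rammed into its cradle (more than 80 N) (contact force between bar and cradle_own above 80 N).
It also fails if it takes over 66 s, if anything falls off the work surface, if the arm or the gripper's body presses on something with over 40 N, if the wrist force passes 120 N, or if a joint passes its speed limit or range.

## Working session

There is one attempt and no reset: what is moved stays moved. The work goes in short steps, Python scripts to look and compute and a shell command to move; the robot and the scene stay as the last step left them, time stands still between calls to the robot, and variables do not carry over. Pictures are saved under pics/ and viewed, at most 10 in all, crops included, and the job is handed in when it is done.

```bash
mkdir -p pics; cat > h.py <<'E'
import numpy as np, cv2
from rig import *
def snap(n):
    s=read_state(); c=capture(n)
    if n=='wrist':
        T=np.eye(4);T[:3,:3]=np.array(s['tcp_rot']);T[:3,3]=s['position'];M=T@np.array(c['tool_from_camera'])
    else: M=np.array(c['cam_to_world'])
    c['M']=M; c['f']=240/np.tan(np.radians(c['vertical_fov'])/2); return c
def ray(c,row,col):
    d=c['M'][:3,:3]@np.array([(col-c['cx'])/c['f'],-(row-c['cy'])/c['f'],-1]); return c['M'][:3,3],d
def onz(c,row,col,z):
    o,d=ray(c,row,col); return o+d*(z-o[2])/d[2]
def proj(c,P):
    q=c['M'][:3,:3].T@(np.array(P)-c['M'][:3,3]); return np.array([c['cy']-c['f']*q[1]/-q[2],c['cx']+c['f']*q[0]/-q[2]])
def save(c,n): cv2.imwrite('pics/'+n+'.png',c['img'][:,:,::-1])
E
python3 - <<'E'
from h import *
s=read_state(); print(s['position'],s['tcp_rot'],s['time_s'],tips_ahead)
for n in('top','side'):
    c=snap(n);save(c,n+'0');print(n,{k:v for k,v in c.items() if k not in('img',)})
    for t in 'jig stop frame bar cradle_own cradle_short cradle_wide bar_wide jar dish mug'.split():
        for r in landmark_of(n,t)[:3]: print(t,round(r['p'],2),np.round(r['point'],1),np.round(onz(c,*r['point'],0.0),3))
E
```

```text
[0.16747995 0.60141159 0.24056964] [[-9.63286819e-01  2.68472829e-01 -9.18719472e-04]
 [ 2.68474169e-01  9.63284845e-01 -1.98203284e-03]
 [ 3.52866579e-04 -2.15591856e-03 -9.99997614e-01]] 0.0 0.019
top {'vertical_fov': 56.14587448321563, 'cx': 322.68192527992204, 'cy': 242.86136326754266, 'cam_to_world': array([[-0.02335288,  0.98690355, -0.15961208,  0.33273309],
       [-0.99967051, -0.02135048,  0.01424906, -0.02433102],
       [ 0.01065465,  0.15989225,  0.98707697,  1.17400014],
       [ 0.        ,  0.        ,  0.        ,  1.        ]]), 'M': array([[-0.02335288,  0.98690355, -0.15961208,  0.33273309],
       [-0.99967051, -0.02135048,  0.01424906, -0.02433102],
       [ 0.01065465,  0.15989225,  0.98707697,  1.17400014],
       [ 0.        ,  0.        ,  0.        ,  1.        ]]), 'f': np.float64(449.99148258956353)}
jig 0.95 [218.3 235. ] [0.594 0.19  0.   ]
jig 0.59 [208.3 242.5] [0.621 0.171 0.   ]
jig 0.53 [230.6 425.9] [ 0.55  -0.317  0.   ]
stop 0.63 [182.7 232. ] [0.692 0.199 0.   ]
stop 0.61 [267.4 164.2] [0.467 0.374 0.   ]
stop 0.41 [241.5 239.5] [0.531 0.178 0.
[... 1197 characters left out ...]
loat64(456.4183318058966)}
jig 0.86 [199.  353.2] [0.601 0.192 0.   ]
stop 0.85 [191.1 385. ] [0.695 0.218 0.   ]
frame 0.91 [174.4 247.8] [ 0.3    0.326 -0.   ]
frame 0.73 [198.  326.2] [0.526 0.202 0.   ]
bar 0.59 [201.  363.3] [0.628 0.181 0.   ]
cradle_own 0.94 [225.5 256. ] [0.332 0.108 0.   ]
cradle_own 0.8 [478.9 219.8] [ 0.291 -0.511  0.   ]
cradle_own 0.67 [294.1 331.8] [ 0.516 -0.131  0.   ]
cradle_short 0.93 [326.4 351.5] [ 0.552 -0.221 -0.   ]
cradle_wide 0.64 [369.2 355.3] [ 0.549 -0.322  0.   ]
bar_wide 0.89 [362.6 353.8] [ 0.547 -0.308  0.   ]
jar 0.86 [271.4 360.3] [ 0.59  -0.069  0.   ]
dish 0.59 [281.  405.6] [ 0.693 -0.106  0.   ]
mug 0.72 [144.  341.5] [0.593 0.456 0.   ]
```

View images.

View pics/top0.png

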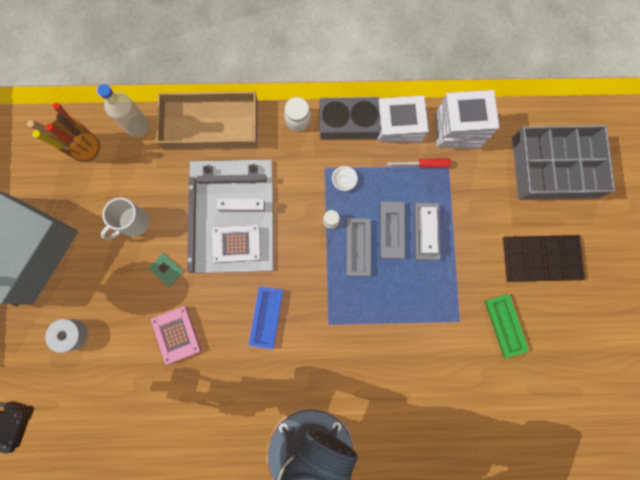

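View pics/side0.png

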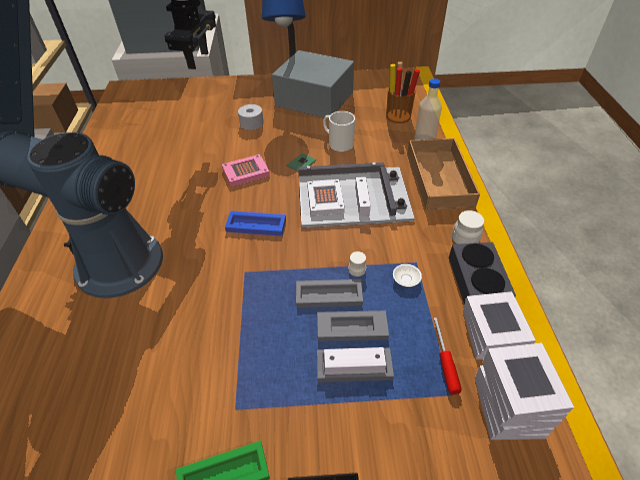

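Top view: jig at (232,215) with the frame (236,243), the bar (240,204) and the stop (230,180). The grey cradles, left to right, are own (358,247), short (392,230) and wide (428,230, occupied). The blue and green cradles and the pink frame are decoys. The side view agrees. First I turn the tool so its y runs along world x, then move above the bar.

```bash
python3 -m jog '[{"roll":0.15},{"roll":0.15},{"roll":0.15},{"roll":0.15},{"roll":0.15},{"roll":0.15},{"roll":0.15},{"roll":0.15}]' >/dev/null; python3 -m jog '[{"roll":0.1},{"tx":-3.5,"ty":3.5},{"tx":-3.5,"ty":3.5},{"tx":-3.5,"ty":3.5},{"tx":-3.5,"ty":3.5},{"tx":-3.5,"ty":3.5},{"tx":-3.5,"ty":3.5},{"tx":-3.5,"ty":3.5}]'; python3 -m jog '[{"tx":-3.5,"ty":3.5},{"tx":-3.5,"ty":3.5},{"tx":-3.5,"ty":3.5},{"tx":-3.5,"ty":3.5},{"tx":-3.5,"ty":3.5},{},{}]'
python3 - <<'E'
from h import *
s=read_state(); print(s['position'],np.round(s['tcp_rot'],4),s['time_s'])
c=snap('wrist');save(c,'w1');print(np.round(c['M'],3),c['f'],c['cx'],c['cy'])
for t in 'jig stop frame bar'.split():
    for r in landmark_of('wrist',t)[:2]: print(t,round(r['p'],2),np.round(r['point'],1),np.round(onz(c,*r['point'],0.012),3))
E
```

```text
[0.16777068 0.60204638 0.24155823] [[-0.9633  0.2685  0.    ]
 [ 0.2685  0.9633  0.    ]
 [-0.      0.     -1.    ]] 1.2
[[ 0.268 -0.927 -0.262  0.096]
 [ 0.964  0.257  0.073  0.622]
 [-0.    -0.272  0.962  0.384]
 [ 0.     0.     0.     1.   ]] 344.328631655038 316.8443987749579 239.9740595520552$[0]: bad value
$[0]: bad value
$[0]: bad value
```

View pics/w1.png

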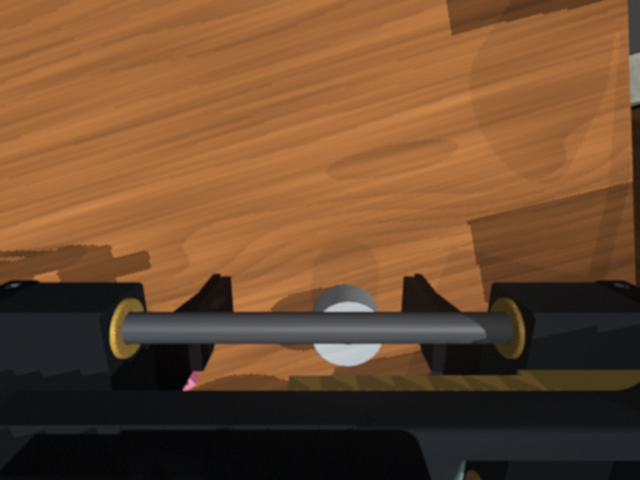

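The rows need every key, and nothing moved: the wrist picture shows only the bare table at the start pose. Retrying with full rows.

```bash
python3 -m jog '[{"tx":0,"ty":0,"tz":0,"roll":0.15,"jaw":1},{"tx":0,"ty":0,"tz":0,"roll":0.15,"jaw":1},{"tx":0,"ty":0,"tz":0,"roll":0.15,"jaw":1},{"tx":0,"ty":0,"tz":0,"roll":0.15,"jaw":1},{"tx":0,"ty":0,"tz":0,"roll":0.15,"jaw":1},{"tx":0,"ty":0,"tz":0,"roll":0.15,"jaw":1},{"tx":0,"ty":0,"tz":0,"roll":0.15,"jaw":1},{"tx":0,"ty":0,"tz":0,"roll":0.15,"jaw":1}]'; python3 -c "
from h import *
s=read_state();print(s['position'],s['joint_positions'],np.round(s['tcp_rot'],4))"
```

```text
time_s: 2.25
position: [0.1677, 0.602, 0.2415]
tcp_rot: [[-0.093, 0.996, -0.0], [0.996, 0.093, -0.0], [-0.0, -0.0, -1.0]]
force: [0.5, 0.7, -0.3]
opening: 1.0
grasp_force: 0.0
[0.16774347 0.60204714 0.2415419 ] [ 6.42006568e+01  3.02240300e+01  8.20878534e+01 -9.68698101e-07
  6.76885210e+01  5.88815983e+01] [[-0.0927  0.9957 -0.    ]
 [ 0.9957  0.0927 -0.    ]
 [-0.     -0.     -1.    ]]
```

```bash
python3 -m jog '[{"tx":0,"ty":0,"tz":0,"roll":0.093,"jaw":1},{"tx":-3.5,"ty":3.5,"tz":0,"roll":0,"jaw":1},{"tx":-3.5,"ty":3.5,"tz":0,"roll":0,"jaw":1},{"tx":-3.5,"ty":3.5,"tz":0,"roll":0,"jaw":1},{"tx":-3.5,"ty":3.5,"tz":0,"roll":0,"jaw":1},{"tx":-3.5,"ty":3.5,"tz":0,"roll":0,"jaw":1},{"tx":-3.5,"ty":3.5,"tz":0,"roll":0,"jaw":1},{"tx":-3.5,"ty":3.5,"tz":0,"roll":0,"jaw":1}]' && python3 -m jog '[{"tx":-3.5,"ty":3.5,"tz":0,"roll":0,"jaw":1},{"tx":-3.5,"ty":3.5,"tz":0,"roll":0,"jaw":1},{"tx":-3.5,"ty":3.5,"tz":-1,"roll":0,"jaw":1},{"tx":-3.5,"ty":3.5,"tz":-1,"roll":0,"jaw":1},{"tx":-3.5,"ty":3.5,"tz":-1,"roll":0,"jaw":1},{"tx":-3,"ty":1,"tz":0,"roll":0,"jaw":1},{"tx":0,"ty":0,"tz":0,"roll":0,"jaw":1},{"tx":0,"ty":0,"tz":0,"roll":0,"jaw":1}]'
python3 - <<'E'
from h import *
s=read_state(); print(s['position'],np.round(s['tcp_rot'],4),s['time_s'])
c=snap('wrist');save(c,'w2');print(np.round(c['M'],3),c['f'],c['cx'],c['cy'])
for t in 'jig stop frame bar'.split():
    for r in landmark_of('wrist',t)[:2]: print(t,round(r['p'],2),np.round(r['point'],1),np.round(onz(c,*r['point'],0.012),3))
E
```

```text
time_s: 3.05
position: [0.4155, 0.357, 0.2418]
tcp_rot: [[-0.006, 1.0, 0.001], [1.0, 0.006, 0.0], [0.0, 0.001, -1.0]]
force: [0.1, -0.6, -0.3]
opening: 0.998
grasp_force: 0.0
time_s: 3.85
position: [0.5992, 0.1551, 0.2709]
tcp_rot: [[-0.004, 1.0, -0.001], [1.0, 0.004, 0.001], [0.001, -0.001, -1.0]]
force: [-0.4, -0.5, 0.4]
opening: 1.0
grasp_force: 0.0
[0.59918732 0.15512323 0.27093923] [[-4.1e-03  1.0e+00 -1.2e-03]
 [ 1.0e+00  4.1e-03  6.0e-04]
 [ 6.0e-04 -1.2e-03 -1.0e+00]] 3.85
[[ 1.    -0.005 -0.001  0.599]
 [ 0.005  0.963  0.271  0.229]
 [ 0.    -0.271  0.963  0.414]
 [ 0.     0.     0.     1.   ]] 344.328631655038 316.8443987749579 239.9740595520552
jig 0.87 [167.5 320.2] [0.603 0.202 0.012]
jig 0.44 [  5.6 183.7] [0.463 0.363 0.012]
stop 0.77 [172.2 394.5] [0.688 0.197 0.012]
frame 0.89 [38.5 36.4] [0.306 0.332 0.012]
frame 0.59 [186.7 250.2] [0.521 0.18  0.012]
bar 0.91 [197.8 337. ] [0.623 0.168 0.012]
```

View pics/w2.png

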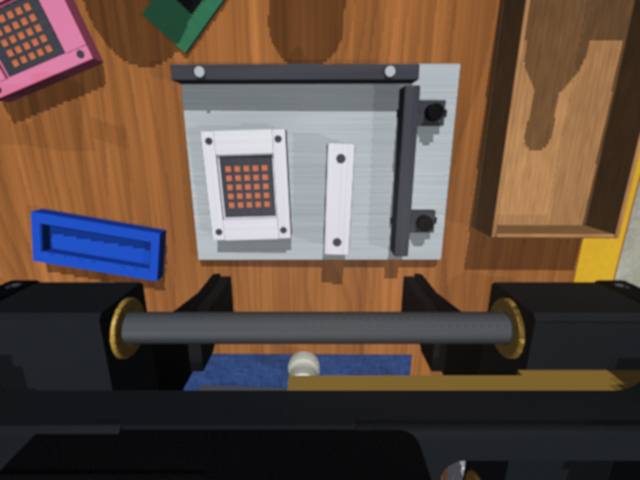

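The wrist picture shows the bar (corners about (328,143), (353,145), (348,255), (325,254)) standing free, with gaps of about 40 mm to the frame (203–290, 128–240) and to the stop (410,170). The fence is along row 73. Next I measure the masks here and from a second, shifted place.

```bash
cat >> h.py <<'E'
def quad(cam,thing,k=0):
    r=trace(cam,thing)
    m=r[k]['pixels'].astype(np.uint8)
    n,l,st,_=cv2.connectedComponentsWithStats(m); m=(l==1+np.argmax(st[1:,4])).astype(np.uint8)
    (cx,cy),(w,h),a=cv2.minAreaRect(cv2.findContours(m,0,1)[0][0] if 0 else max(cv2.findContours(m,0,1)[0],key=len))
    return (cy,cx),cv2.boxPoints(((cx,cy),(w,h),a)),m,round(r[k]['p'],2)
E
cat > m.py <<'E'
from h import *
import sys,pickle
c=snap('wrist');D={'c':c}
for t,z in (('bar',.048),('frame',.032),('stop',.038),('jig',.012)):
    R=trace('wrist',t)
    for r in R[:3]:
        b=r['bbox']; m=r['pixels'].astype(np.uint8)
        (cx,cy),(w,h),a=cv2.minAreaRect(np.argwhere(m)[:,::-1].astype(np.float32))
        if not 150<cx<450: continue
        D[t]=(cx,cy); P=cv2.boxPoints(((cx,cy),(w,h),a))
        print(t,round(r['p'],2),b,m.sum(),'centre',np.round(onz(c,cy,cx,z),4))
        print(np.round([onz(c,p[1],p[0],z)[:2] for p in P],4).tolist())
        break
    for q in landmark_of('wrist',t)[:2]: print('  lm',q['p'],q['point'])
pickle.dump(D,open(sys.argv[1],'wb'))
E
python3 m.py a.pkl; python3 -m jog '[{"tx":2,"ty":2,"tz":3,"roll":0,"jaw":1},{"tx":2,"ty":0,"tz":4,"roll":0,"jaw":1},{"tx":0,"ty":0,"tz":0,"roll":0,"jaw":0.57},{"tx":0,"ty":0,"tz":0,"roll":0,"jaw":0.57},{"tx":0,"ty":0,"tz":0,"roll":0,"jaw":0.57}]'; python3 m.py b.pkl
python3 - <<'E'
from h import *
import pickle
A,B=[pickle.load(open(x,'rb')) for x in('a.pkl','b.pkl')]
for t in('bar','frame'):
    M=[];v=[]
    for D in(A,B):
        cx,cy=D[t];o,d=ray(D['c'],cy,cx);d=d/np.linalg.norm(d);P=np.eye(3)-np.outer(d,d);M.append(P);v.append(P@o)
    print(t,np.linalg.lstsq(np.vstack(M),np.hstack(v),rcond=None)[0])
E
```

```text
bar 0.88 [321.1, 144.2, 35.8, 112.2] 2967 centre [0.6217 0.1725 0.048 ]
[[0.6054, 0.1108], [0.6084, 0.23], [0.6367, 0.2291], [0.6363, 0.1097]]
  lm 0.58 [196.9, 333.6]
frame 0.61 [201.6, 131.3, 89.8, 109.8] 8955 centre [0.521  0.1853 0.032 ]
[[0.4758, 0.2407], [0.5659, 0.2456], [0.5702, 0.1252], [0.4719, 0.1195]]
  lm 0.84 [38.5, 35.4]
  lm 0.82 [186.3, 247.4]
stop 0.68 [390.1, 88.5, 54.1, 170.0] 4573 centre [0.7066 0.2013 0.038 ]
[[0.6819, 0.106], [0.6809, 0.2872], [0.7283, 0.2849], [0.736, 0.1029]]
  lm 0.92 [169.4, 394.3]
jig 0.81 [172.9, 66.6, 287.5, 198.6] 39506 centre [0.5971 0.2091 0.012 ]
[[0.4436, 0.3093], [0.7491, 0.3121], [0.7759, 0.0924], [0.4205, 0.0893]]
  lm 0.88 [169.7, 325.1]
time_s: 5.05
position: [0.6203, 0.1953, 0.203]
tcp_rot: [[-0.006, 1.0, 0.003], [1.0, 0.006, -0.0], [-0.0, 0.003, -1.0]]
force: [0.4, -0.1, 0.7]
opening: 0.811
grasp_force: 0.0
bar 0.67 [299.8, 186.2, 39.0, 127.7] 3878 centre [0.6226 0.1774 0.048 ]
[[0.6066, 0.115], [0.6087, 0.2339], [0.6371, 0.2337], [0.6381, 0.1147]]
  lm 0.71 [26.5, 137.5]
  lm 0.65 [246.2, 316.7]
frame 0.7 [154.5, 171.0, 112.0, 128.8] 11554 centre [0.5215 0.1865 0.032 ]
[[0.4758, 0.2418], [0.5674, 0.2491], [0.5719, 0.1255], [0.4703, 0.1167]]
  lm 0.55 [232.4, 214.5]
stop 0.78 [378.9, 121.6, 61.5, 188.4] 5323 centre [0.7068 0.2048 0.038 ]
[[0.6817, 0.1114], [0.6815, 0.2876], [0.7285, 0.2853], [0.7364, 0.1081]]
  lm 0.85 [216.7, 382.3]
jig 0.81 [116.9, 95.3, 341.1, 217.3] 46747 centre [0.5931 0.2131 0.012 ]
[[0.4407, 0.3095], [0.7492, 0.3117], [0.7748, 0.0982], [0.4086, 0.0965]]
  lm 0.91 [214.9, 298.9]
bar [0.62336985 0.16768875 0.01711553]
frame [0.51951035 0.18462222 0.02526921]
```

The mask edges, once the visible side faces and the rod's occlusion are allowed for, put the bar at (0.622, 0.170) with its length 119 mm when its top is taken at 0.048. That agrees with the text. I grip near the top, with the tips about 20 mm above the bar's underside, so the fingers clear the cradle walls.

```bash
python3 -m jog '[{"tx":-2.5,"ty":0.15,"tz":2,"roll":0,"jaw":0.57},{"tx":0,"ty":0,"tz":3,"roll":0,"jaw":0.57},{"tx":0,"ty":0,"tz":3,"roll":0,"jaw":0.57},{"tx":0,"ty":0,"tz":3,"roll":0,"jaw":0.57},{"tx":0,"ty":0,"tz":0,"roll":0,"jaw":0.57},{"tx":0,"ty":0,"tz":0,"roll":0,"jaw":0.57},{"tx":0,"ty":0,"tz":0,"roll":0,"jaw":0.57}]' 
python3 - <<'E'
from h import *
s=read_state(); print(s['position'],s['opening'])
for n in('top','side'):
    c=snap(n)
    for t,z in(('bar',.012),('cradle_own',0)):
        for r in landmark_of(n,t)[:3]: print(n,t,round(r['p'],2),np.round(onz(c,*r['point'],z),3))
E
```

```text
time_s: 6.2
position: [0.6222, 0.171, 0.093]
tcp_rot: [[-0.006, 1.0, 0.003], [1.0, 0.006, 0.0], [0.0, 0.003, -1.0]]
force: [0.1, -0.2, 0.3]
opening: 0.568
grasp_force: 0.0
[0.62223106 0.17098922 0.09302832] 0.5677810829122859
top bar 0.78 [0.615 0.177 0.012]
top cradle_own 0.91 [ 0.514 -0.123  0.   ]
top cradle_own 0.71 [0.337 0.105 0.   ]
top cradle_own 0.59 [ 0.29  -0.506  0.   ]
side bar 0.88 [0.618 0.158 0.012]
side cradle_own 0.83 [0.333 0.115 0.   ]
side cradle_own 0.62 [ 0.293 -0.505  0.   ]
```

```bash
python3 -m jog '[{"tx":-0.1,"ty":0,"tz":2,"roll":0,"jaw":0.57},{"tx":0,"ty":0,"tz":2.2,"roll":0,"jaw":0.57},{"tx":0,"ty":0,"tz":0,"roll":0,"jaw":0.2},{"tx":0,"ty":0,"tz":0,"roll":0,"jaw":0},{"tx":0,"ty":0,"tz":0,"roll":0,"jaw":0},{"tx":0,"ty":0,"tz":0,"roll":0,"jaw":0},{"tx":0,"ty":0,"tz":0,"roll":0,"jaw":0},{"tx":0,"ty":0,"tz":0,"roll":0,"jaw":0}]'
```

```text
time_s: 7.3
position: [0.6221, 0.1699, 0.0506]
tcp_rot: [[-0.006, 1.0, 0.003], [1.0, 0.006, 0.0], [0.0, 0.003, -1.0]]
force: [0.7, -0.6, 3.6]
opening: 0.322
grasp_force: 29.8
```

```bash
python3 -m jog '[{"tx":0,"ty":0,"tz":-2,"roll":0,"jaw":0},{"tx":0,"ty":0,"tz":-4,"roll":0,"jaw":0},{"tx":0,"ty":0,"tz":-4,"roll":0,"jaw":0},{"tx":0,"ty":0,"tz":-4,"roll":0,"jaw":0},{"tx":-4,"ty":-2,"tz":-1,"roll":0,"jaw":0},{"tx":-4,"ty":-2,"tz":0,"roll":0,"jaw":0},{"tx":-4,"ty":-2,"tz":0,"roll":0,"jaw":0},{"tx":-4,"ty":-2,"tz":0,"roll":0,"jaw":0}]' && python3 -m jog '[{"tx":-4,"ty":-2,"tz":0,"roll":0,"jaw":0},{"tx":-2,"ty":0,"tz":0,"roll":-0.14,"jaw":0},{"tx":0,"ty":0,"tz":0,"roll":-0.145,"jaw":0},{"tx":0,"ty":0,"tz":0,"roll":-0.145,"jaw":0},{"tx":0,"ty":0,"tz":0,"roll":-0.145,"jaw":0},{"tx":0,"ty":0,"tz":0,"roll":-0.145,"jaw":0},{"tx":0,"ty":0,"tz":0,"roll":-0.145,"jaw":0},{"tx":0,"ty":0,"tz":0,"roll":-0.145,"jaw":0}]' && python3 -m jog '[{"tx":0,"ty":0,"tz":0,"roll":-0.145,"jaw":0},{"tx":0,"ty":0,"tz":0,"roll":-0.145,"jaw":0},{"tx":0,"ty":0,"tz":0,"roll":-0.145,"jaw":0},{"tx":0,"ty":0,"tz":0,"roll":-0.13,"jaw":0},{"tx":0,"ty":0,"tz":0,"roll":0,"jaw":0},{"tx":0,"ty":0,"tz":0,"roll":0,"jaw":0}]'
python3 - <<'E'
from h import *
c=snap('wrist');save(c,'w3')
for t in('cradle_own','bar'):
    for r in trace('wrist',t)[:3]:
        m=r['pixels'].astype(np.uint8);(cx,cy),wh,a=cv2.minAreaRect(np.argwhere(m)[:,::-1].astype(np.float32))
        P=cv2.boxPoints(((cx,cy),wh,a)); print(t,round(r['p'],2),r['bbox'],np.round([onz(c,p[1],p[0],.018)[:2] for p in P],4).tolist())
    for r in landmark_of('wrist',t)[:2]: print(' lm',round(r['p'],2),r['point'],np.round(onz(c,*r['point'],0),4))
E
```

```text
time_s: 8.1
position: [0.5395, 0.0085, 0.1987]
tcp_rot: [[-0.007, 1.0, -0.003], [1.0, 0.007, 0.0], [0.0, -0.003, -1.0]]
force: [0.9, -0.5, -4.6]
opening: 0.318
grasp_force: 29.7
time_s: 8.9
position: [0.5208, -0.0504, 0.1984]
tcp_rot: [[-0.853, 0.522, -0.003], [0.522, 0.853, 0.001], [0.003, -0.001, -1.0]]
force: [-0.4, 0.7, -4.1]
opening: 0.32
grasp_force: 29.7
time_s: 9.5
position: [0.5213, -0.0505, 0.1987]
tcp_rot: [[-1.0, -0.007, -0.002], [-0.007, 1.0, 0.001], [0.002, 0.001, -1.0]]
force: [-0.2, 0.4, -4.2]
opening: 0.32
grasp_force: 29.7
cradle_own 0.85 [444.4, 0.0, 107.1, 103.2] [[0.4027, 0.0575], [0.3189, 0.0723], [0.3328, 0.1381], [0.4189, 0.1285]]
cradle_own 0.55 [193.0, 124.6, 73.8, 158.3] [[0.4331, -0.1619], [0.4325, -0.0985], [0.5835, -0.1035], [0.5841, -0.1753]]
 lm 0.62 [7.7, 499.9] [0.3326 0.1064 0.    ]
 lm 0.6 [202.9, 230.6] [ 0.5051 -0.137   0.    ]
bar 0.79 [284.6, 173.0, 66.1, 203.5] [[0.4728, -0.0786], [0.4723, -0.0194], [0.69, -0.0117], [0.6906, -0.0818]]
bar 0.5 [1.4, 180.6, 74.5, 127.7] [[0.4877, -0.3527], [0.4782, -0.2897], [0.6122, -0.2956], [0.6239, -0.3659]]
 lm 0.73 [281.9, 316.3] [ 0.5893 -0.0506  0.    ]
 lm 0.31 [206.4, 235.1] [ 0.5086 -0.1327  0.    ]
```

View pics/w3.png

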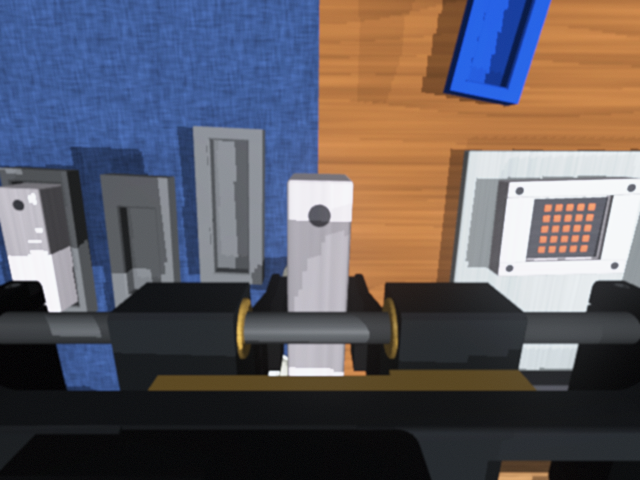

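The picture shows the own cradle (193–264, 127–284) with its slot (about 212–248, 137–271), and the bar hanging straight in the jaws (289–352, end edge about row 181). I'll pick out the edges to sub-pixel accuracy.

```bash
python3 - <<'E'
import cv2,numpy as np
g=cv2.cvtColor(cv2.imread('pics/w3.png'),cv2.COLOR_BGR2GRAY).astype(int)
av=lambda a,ax:a.mean(ax).astype(int)
print('rows120-145 c222-242',av(g[120:146,222:242],1))
print('rows262-292 c222-242',av(g[262:293,222:242],1))
for r in(155,170,200,250): print('cols186-272 row',r,av(g[r-3:r+4,186:272],0))
print('bar rows168-190',av(g[168:192,330:345],1)); 
for r in(190,250):print('bar cols280-358',r,av(g[r-3:r+4,280:358],0))
E
```

```text
rows120-145 c222-242 [ 85  84  84  85  85  86  92 109 132 145 147 147 147 147 146 147 147 145
 134 115 106 115 125 128 128 127]
rows262-292 c222-242 [116 116 116 117 114 102  79  60  54  63  87 112 130 140 143 144 144 145
 142 124  85  43  24  24  25  25  25  24  25  25  24]
cols186-272 row 155 [ 59  61  61  62  61  60  58  77 115 139 146 146 146 146 146 146 146 146
 146 146 142 139 142 138 113  89  83  96 119 134 139 143 146 147 146 147
 146 147 147 147 147 147 147 147 147 147 147 148 141 121 102  97  97  98
  98  98  97  98  98  97  95  97 117 139 147 148 148 148 147 148 148 148
 148 149 149 141 116  91  84  85  87  90  94  94  97  98]
cols186-272 row 170 [ 61  62  61  59  60  62  62  64  87 123 143 147 146 146 146 146 146 146
 146 146 146 146 148 144 127 100  85  88 107 125 134 137 142 145 146 146
 146 146 146 146 146 146 146 146 146 146 146 147 147 141 121 102  96  97
  98  98  97  98  98  97  95  95 110 133 145 148 147 147 147 147 147 147
 147 148 148 140 116  92  86  89  90  89  88  87  89  94]
cols186-272 row 200 [ 62  60  60  63  63  60  59  61  62  74 105 133 144 145 145 145
[... 746 characters left out ...]
245 245 244 245 244 244]
bar cols280-358 190 [ 98  95  97 102 108 106 112 145 188 220 234 238 240 240 241 241 242 242
 241 241 240 240 239 239 239 240 239 240 240 239 238 238 237 238 239 239
 240 240 241 241 240 239 238 237 238 239 239 240 241 242 244 245 246 245
 244 244 244 244 244 244 245 245 245 246 246 246 246 246 246 246 245 242
 218 170 145 143 143 143]
bar cols280-358 250 [ 94  95  95  95  94  94 101 122 146 160 166 169 171 172 173 174 176 175
 175 174 173 173 173 173 173 173 173 173 173 172 171 171 172 172 173 173
 172 172 172 170 171 179 186 188 190 192 193 196 196 194 191 189 188 188
 188 188 188 189 190 191 191 192 192 192 191 190 186 174 153 133 129 134
 136 136 136 136 135 135]
```

```bash
cat > c.py <<'E'
from h import *
c=snap('wrist');z=.018
P=lambda r,k,z=z:np.round(onz(c,r,k,z),4)[:2]
print('slot -x end',P(138.6,232),'+x end',P(272.5,232),'outer -x',P(127.5,232))
for r,e in((155,(193.9,210.1,248.1,262)),(170,(194.4,210.4,248.4,262)),(200,(196,211.5,248.5,262)),(250,(198.5,213.5,248.7,261.7))):
    q=[P(r,x)for x in e];print([v.tolist() for v in q],'outer ctr',(q[0]+q[3])/2,'slot ctr',(q[1]+q[2])/2)
s=read_state();p=s['position'];zb=p[2]-.003
print(p,'bar end',P(180.6,337,zb),'sides',P(190,287.7,zb),P(190,352.4,zb),P(250,287.6,zb),P(250,348,zb))
E
python3 c.py
```

```text
slot -x end [ 0.4447 -0.1283] +x end [ 0.5738 -0.1356] outer -x [ 0.4351 -0.1277]
[[0.4594, -0.1639], [0.4593, -0.1491], [0.4589, -0.1144], [0.4588, -0.1017]] outer ctr [ 0.4591 -0.1328] slot ctr [ 0.4591  -0.13175]
[[0.4729, -0.1646], [0.4727, -0.1498], [0.4724, -0.1147], [0.4722, -0.1021]] outer ctr [ 0.47255 -0.13335] slot ctr [ 0.47255 -0.13225]
[[0.5008, -0.1655], [0.5007, -0.1508], [0.5003, -0.1158], [0.5002, -0.103]] outer ctr [ 0.5005  -0.13425] slot ctr [ 0.5005 -0.1333]
[[0.5504, -0.1673], [0.5503, -0.1525], [0.5499, -0.1178], [0.5498, -0.105]] outer ctr [ 0.5501  -0.13615] slot ctr [ 0.5501  -0.13515]
[ 0.52204149 -0.05077612  0.1992202 ] bar end [ 0.4626 -0.0429] sides [ 0.4668 -0.0636] [ 0.4665 -0.0363] [ 0.4933 -0.064 ] [ 0.493  -0.0373]
```

The slot measures 129 × 35 mm against the 128 × 34 given, so its height is right. Its centre is (0.5093, −0.1337) and its yaw is −0.037 rad. Moving to hover above it.

```bash
python3 -m jog '[{"tx":0.35,"ty":-2.3,"tz":0,"roll":0,"jaw":0},{"tx":0.5,"ty":-3,"tz":0,"roll":0,"jaw":0},{"tx":0.5,"ty":-3,"tz":0,"roll":0,"jaw":0},{"tx":0,"ty":0,"tz":3,"roll":0.044,"jaw":0},{"tx":0,"ty":0,"tz":4,"roll":0,"jaw":0},{"tx":0,"ty":0,"tz":4,"roll":0,"jaw":0},{"tx":0,"ty":0,"tz":2,"roll":0,"jaw":0},{"tx":0,"ty":0,"tz":0,"roll":0,"jaw":0}]'
python3 - <<'E'
from h import *
c=snap('wrist'); s=read_state(); p=s['position'];print(p)
a=c['img'][0:330,150:480,::-1]; t=snap('top'); b=t['img'][190:300,310:420,::-1]
cv2.imwrite('pics/w4.png',np.hstack([a,cv2.resize(b,(330,330),interpolation=cv2.INTER_CUBIC)]))
cv2.imwrite('pics/w4full.png',c['img'][:,:,::-1])
# predicted slot corners (centre .5093,-.1337, yaw -.037)
u=np.array([np.cos(.037),-np.sin(.037)]);v=np.array([-u[1],u[0]])
for i in(-1,1):
  for j in(-1,1):
    q=np.array([.5093,-.1337])+u*i*.064+v*j*.017; print(i,j,np.round(proj(c,[*q,.018]),1),np.round(proj(t,[*q,.018]),1))
E
```

```text
time_s: 10.6
position: [0.5076, -0.1332, 0.0665]
tcp_rot: [[-0.999, 0.034, -0.006], [0.034, 0.999, 0.003], [0.006, 0.003, -1.0]]
force: [0.2, -0.1, -2.9]
opening: 0.322
grasp_force: 29.7
[ 0.5088951  -0.13371029  0.06819343]
-1 -1 [166.5 285. ] [270.6 364.9]
-1 1 [166.7 347.4] [270.5 351.8]
1 -1 [369.3 289.2] [222.  364.9]
1 1 [369.4 342. ] [221.8 351.9]
```

View pics/w4.png

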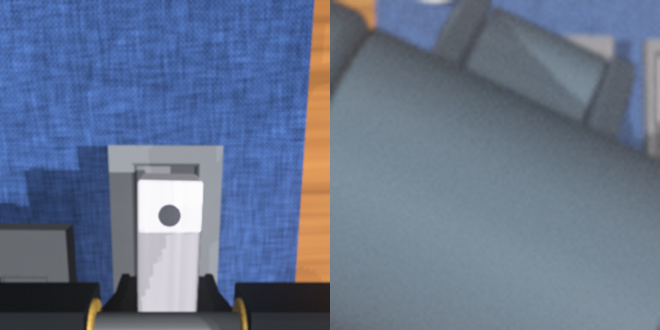

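The crop shows the slot's near end at about row 164, columns 134–199, with the bar over it (137–203, end row about 180). The fit looks good; I'll check the sideways offset from the edges.

```bash
python3 - <<'E'
from h import *
g=cv2.cvtColor(cv2.imread('pics/w4full.png'),cv2.COLOR_BGR2GRAY).astype(int)
def pr(n,a): print(n,a.astype(int))
pr('r165-167 c280-355',g[165:168,280:355].mean(0))
pr('r150-172 c300-340',g[150:173,305:335].mean(1))
pr('r172-186',g[172:188,305:335].mean(1))
for r in(190,240,270): pr('bar r%d c280-360'%r,g[r-2:r+3,280:360].mean(0))
for r in(158,200): pr('outer r%d c250-270,c365-380'%r,np.r_[g[r-2:r+3,250:270].mean(0),0,g[r-2:r+3,364:382].mean(0)])
E
```

```text
r165-167 c280-355 [165 164 160 152 132 117 121 133 138 140 140 140 140 143 145 147 148 147
 147 144 140 136 133 132 133 133 133 132 133 133 133 133 132 133 133 133
 132 133 133 129 117 105 102 103 103 103 102 103 103 102 103 102 103 103
 102 102 103 103 102 103 103 102 102 100  93  85  84  88 100 126 149 157
 157 156 157]
r150-172 c300-340 [156 156 156 156 156 156 156 156 156 156 156 156 150 132 112 107 118 128
 131 131 131 131 131]
r172-186 [131 131 132 133 134 133 133 151 199 237 246 248 249 249 249 250]
bar r190 c280-360 [114 109  97  85  75  63  90 155 209 237 245 248 249 249 250 250 250 250
 250 250 249 249 249 249 249 249 249 249 249 249 248 248 248 248 248 249
 249 249 249 249 249 248 248 250 251 252 252 252 252 252 252 252 252 251
 251 251 251 251 251 251 252 252 252 252 252 252 252 252 252 252 252 251
 235 186 159 156 157 158 157 157]
bar r240 c280-360 [115 115 111  99  87  77  86 129 165 182 187 189 191 193 194 195 196 196
 195 195 194 194 194 194 194 194 194 194 193 192 191 191 191 192 193 198
 206 212 213 211 209 208 207 209 211 212 214 216 218 216 213 211 209 208
 208 209 210 210 210 211 212 213 214 214 212 211 208 200 183 163 153 154
 157 157 157 157 156 157 156 156]
bar r270 c280-360 [114 116 114 107  94  81  88 126 162 180 186 189 189 191 191 193 194 194
 194 193 192 191 195 204 210 213 212 212 213 212 212 212 212 213 213 212
 212 212 210 208 208 206 208 210 212 213 215 216 215 212 209 208 207 207
 207 208 209 210 212 212 212 212 212 212 211 207 194 171 148 144 151 155
 154 155 155 154 153 153 155 160]
outer r158 c250-270,c365-380 [ 68  69  71  71  68  67  68  89 128 155 164 164 165 164 165 165 165 164
 165 165   0 155 156 162 165 166 164 160 154 143 125 113 108 106 105 105
 107 109 108]
outer r200 c250-270,c365-380 [ 76  74  73  70  70  72  76  75  74  84 100 110 113 112 112 112 113 113
 112 113   0 158 158 156 158 157 154 140 117  99  93  94  98 104 108 110
 112 113 110]
```

The bar sits about 0.033 rad askew relative to the cradle in the same picture, and its centre is fine sideways. I turn by −0.033 and check the ends.

```bash
python3 - <<'E'
from h import *
c=snap('wrist');p=read_state()['position'];print(p)
for zt in (p[2]-.003,): print('bar end',onz(c,179.8,320,zt),'slot end',onz(c,163,317,.018))
E
python3 -m jog '[{"tx":0,"ty":0,"tz":0,"roll":-0.033,"jaw":0},{"tx":0,"ty":0,"tz":0,"roll":0,"jaw":0},{"tx":0,"ty":0,"tz":0,"roll":0,"jaw":0}]'
python3 - <<'E'
from h import *
c=snap('wrist');cv2.imwrite('pics/w5full.png',c['img'][:,:,::-1]);print(read_state()['position'])
g=cv2.cvtColor(c['img'],cv2.COLOR_RGB2GRAY).astype(int)
for r in(190,240,270): print('bar r%d c282-294,340-358'%r,g[r-2:r+3,282:294].mean(0).astype(int),g[r-2:r+3,340:358].mean(0).astype(int))
for r in(158,200,240): print('outer r%d c250-270,c362-382'%r,g[r-2:r+3,250:270].mean(0).astype(int),g[r-2:r+3,362:382].mean(0).astype(int))
print(g[166,278:292],g[166,340:356])
E
```

```text
[ 0.51056604 -0.13442229  0.07023384]
bar end [ 0.45033117 -0.13092277  0.06723384] slot end [ 0.44621157 -0.13206014  0.018     ]
time_s: 11.05
position: [0.5105, -0.1343, 0.0707]
tcp_rot: [[-1.0, 0.001, 0.003], [0.001, 1.0, -0.001], [-0.003, -0.001, -1.0]]
force: [0.2, 0.2, -4.3]
opening: 0.317
grasp_force: 29.7
[ 0.51020145 -0.13423091  0.07041369]
bar r190 c282-294,340-358 [115 115 114 112 123 164 211 238 246 249 249 250] [252 252 252 252 252 252 252 252 252 252 252 252 232 174 154 156 158 159]
bar r240 c282-294,340-358 [116 115 115 115 122 142 168 181 188 191 192 194] [212 213 214 213 213 212 210 201 184 164 154 154 157 158 158 157 158 157]
bar r270 c282-294,340-358 [114 114 115 112 115 136 163 180 187 190 191 192] [214 214 213 212 211 207 195 172 148 145 153 155 156 155 156 155 154 155]
outer r158 c250-270,c362-382 [ 70  71  71  72  72  73  71  70  71  70  69  71  71  71  76 104 143 163
 168 167] [156 156 156 156 156 156 157 156 157 156 156 156 156 156 155 149 131 115
 108 105]
outer r200 c250-270,c362-382 [ 73  70  69  70  75  79  79  77  75  75  75  76  77  76  79  88 103 114
 115 114] [158 158 158 158 158 158 157 157 157 157 158 153 139 118 104  98 100 107
 112 115]
outer r240 c250-270,c362-382 [ 74  73  71  71  72  71  73  77  80  79  77  74  73  71  72  80  99 112
 115 115] [157 157 159 163 167 168 168 168 160 136 111 108 110 109 107 106 107 109
 109 110]
[162 164 163 163 162 162 164 163 163 163 160 158 149 127] [105 106 104 102 104 105 104 106 102  92  73  68  77  89 111 137]
```

```bash
python3 -m jog '[{"tx":0,"ty":0.13,"tz":0.4,"roll":0,"jaw":0},{"tx":0,"ty":0,"tz":0.4,"roll":0,"jaw":0},{"tx":0,"ty":0,"tz":0.3,"roll":0,"jaw":0},{"tx":0,"ty":0,"tz":0.2,"roll":0,"jaw":0},{"tx":0,"ty":0,"tz":0,"roll":0,"jaw":0},{"tx":0,"ty":0,"tz":0,"roll":0,"jaw":0}]'; python3 -m jog '[{"tx":0,"ty":0,"tz":0.4,"roll":0,"jaw":0},{"tx":0,"ty":0,"tz":0.4,"roll":0,"jaw":0},{"tx":0,"ty":0,"tz":0.2,"roll":0,"jaw":0},{"tx":0,"ty":0,"tz":0,"roll":0,"jaw":0},{"tx":0,"ty":0,"tz":0,"roll":0,"jaw":0}]'
```

```text
time_s: 11.7
position: [0.5094, -0.1326, 0.0561]
tcp_rot: [[-1.0, 0.001, -0.0], [0.001, 1.0, 0.0], [0.0, 0.0, -1.0]]
force: [0.5, 0.1, -3.5]
opening: 0.321
grasp_force: 29.7
time_s: 12.2
position: [0.5094, -0.1326, 0.0461]
tcp_rot: [[-1.0, 0.001, -0.0], [0.001, 1.0, 0.0], [0.0, 0.0, -1.0]]
force: [0.7, -0.3, -3.0]
opening: 0.319
grasp_force: 29.7
```

The bar is below the rim with no contact force. Lowering the rest, then opening.

```bash
python3 -m jog '[{"tx":0,"ty":0,"tz":0.15,"roll":0,"jaw":0},{"tx":0,"ty":0,"tz":0.15,"roll":0,"jaw":0},{"tx":0,"ty":0,"tz":0.05,"roll":0,"jaw":0},{"tx":0,"ty":0,"tz":0,"roll":0,"jaw":0}]'; python3 -m jog '[{"tx":0,"ty":0,"tz":0,"roll":0,"jaw":0.4},{"tx":0,"ty":0,"tz":0,"roll":0,"jaw":0.6},{"tx":0,"ty":0,"tz":0,"roll":0,"jaw":0.6},{"tx":0,"ty":0,"tz":0,"roll":0,"jaw":0.6}]'; python3 -m jog '[{"tx":0,"ty":0,"tz":-2,"roll":0,"jaw":0.6},{"tx":0,"ty":0,"tz":-4,"roll":0,"jaw":0.6},{"tx":0,"ty":0,"tz":-5,"roll":0,"jaw":0.6},{"tx":0,"ty":5,"tz":-2,"roll":0,"jaw":0.6},{"tx":0,"ty":5,"tz":-2,"roll":0,"jaw":0},{"tx":0,"ty":0,"tz":0,"roll":0,"jaw":0},{"tx":0,"ty":0,"tz":0,"roll":0,"jaw":0},{"tx":0,"ty":0,"tz":0,"roll":0,"jaw":0}]'
python3 - <<'E'
from h import *
c=snap('wrist');save(c,'w6');print(read_state()['position'])
for t in('cradle_own','bar'):
  for r in landmark_of('wrist',t)[:3]: print(t,round(r['p'],2),np.round(r['point'],1),np.round(onz(c,*r['point'],.004),4))
E
```

```text
time_s: 12.6
position: [0.5094, -0.1326, 0.0427]
tcp_rot: [[-1.0, 0.001, -0.0], [0.001, 1.0, 0.0], [0.0, 0.0, -1.0]]
force: [0.1, 0.4, -2.9]
opening: 0.321
grasp_force: 29.7
time_s: 13.0
position: [0.5098, -0.1328, 0.0431]
tcp_rot: [[-1.0, 0.001, 0.001], [0.001, 1.0, -0.0], [-0.001, -0.0, -1.0]]
force: [-0.2, -0.7, 0.7]
opening: 0.562
grasp_force: 0.0
time_s: 13.8
position: [0.5095, -0.0404, 0.1895]
tcp_rot: [[-1.0, 0.001, -0.0], [0.001, 1.0, -0.0], [0.0, -0.0, -1.0]]
force: [0.6, -0.3, 0.1]
opening: 0.323
grasp_force: 0.0
[ 0.50942703 -0.04071429  0.18929766]
cradle_own 0.96 [ 15.4 489.5] [0.3325 0.1037 0.004 ]
cradle_own 0.71 [218.8 220.1] [ 0.5062 -0.1348  0.004 ]
bar 0.75 [224.6 220.9] [ 0.512  -0.1345  0.004 ]
```

View pics/w6.png

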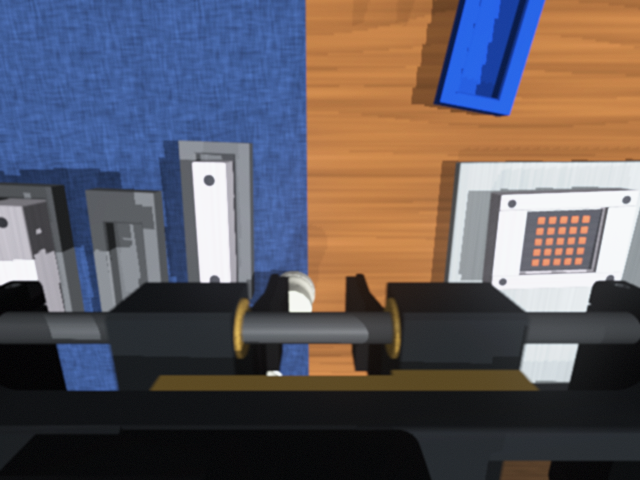

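The picture shows the bar seated in the slot of the own cradle (192–233, 160–285), straight and with margins all round; the other things look undisturbed. Next is the frame: with closed jaws I come down beside its −y face and push it towards the fence.

```bash
python3 -m jog '[{"tx":-0.4,"ty":4.4,"tz":0,"roll":0,"jaw":0},{"tx":-0.4,"ty":4.4,"tz":0,"roll":0,"jaw":0},{"tx":-0.35,"ty":4.4,"tz":0,"roll":0,"jaw":0},{"tx":0,"ty":0,"tz":4,"roll":0,"jaw":0},{"tx":0,"ty":0,"tz":4,"roll":0,"jaw":0},{"tx":0,"ty":0,"tz":3.5,"roll":0,"jaw":0},{"tx":0,"ty":0,"tz":0,"roll":0,"jaw":0},{"tx":0,"ty":0,"tz":0,"roll":0,"jaw":0}]'
python3 - <<'E'
from h import *
print(read_state()['position'])
for n,tt in(('wrist',('frame','stop','jig')),('side',('frame','stop','jig')),('top',('stop','jig'))):
  c=snap(n)
  for t in tt:
    for r in landmark_of(n,t)[:2]:
      print(n,t,round(r['p'],2),np.round(onz(c,*r['point'],0 if t=='jig' else .012),4))
E
```

```text
time_s: 14.75
position: [0.5211, 0.0915, 0.0743]
tcp_rot: [[-1.0, 0.002, -0.002], [0.002, 1.0, 0.0], [0.002, 0.0, -1.0]]
force: [0.5, -0.7, 1.4]
opening: 0.001
grasp_force: 0.0
[0.5210618  0.0914711  0.07434591]
wrist frame 0.82 [0.5226 0.182  0.012 ]
wrist stop 0.88 [0.6869 0.2007 0.012 ]
wrist jig 0.67 [0.6033 0.2021 0.    ]
wrist jig 0.66 [0.5271 0.1855 0.    ]
side frame 0.65 [0.3016 0.3036 0.012 ]
side frame 0.46 [0.5149 0.177  0.012 ]
side stop 0.76 [0.6948 0.2064 0.012 ]
side jig 0.7 [ 0.5083 -0.1379  0.    ]
side jig 0.62 [0.6002 0.1945 0.    ]
top stop 0.93 [0.6882 0.1997 0.012 ]
```

```bash
python3 -m jog '[{"tx":0,"ty":0,"tz":2,"roll":0,"jaw":0},{"tx":0,"ty":0,"tz":1.7,"roll":0,"jaw":0},{"tx":0,"ty":0,"tz":0,"roll":0,"jaw":0},{"tx":0,"ty":0.6,"tz":0,"roll":0,"jaw":0},{"tx":0,"ty":0.5,"tz":0,"roll":0,"jaw":0},{"tx":0,"ty":0.5,"tz":0,"roll":0,"jaw":0},{"tx":0,"ty":0.5,"tz":0,"roll":0,"jaw":0},{"tx":0,"ty":0.4,"tz":0,"roll":0,"jaw":0}]'; python3 -m jog '[{"tx":0,"ty":0.4,"tz":0,"roll":0,"jaw":0},{"tx":0,"ty":0.4,"tz":0,"roll":0,"jaw":0},{"tx":0,"ty":0.4,"tz":0,"roll":0,"jaw":0},{"tx":0,"ty":0.4,"tz":0,"roll":0,"jaw":0},{"tx":0,"ty":0.3,"tz":0,"roll":0,"jaw":0},{"tx":0,"ty":0,"tz":0,"roll":0,"jaw":0}]'; python3 - <<'E'
from h import *
c=snap('wrist')
for r in landmark_of('wrist','frame')[:2]: print(round(r['p'],2),np.round(onz(c,*r['point'],.012),4))
E
```

```text
time_s: 16.1
position: [0.5214, 0.1171, 0.0385]
tcp_rot: [[-1.0, -0.001, 0.001], [-0.001, 1.0, -0.001], [-0.001, -0.001, -1.0]]
force: [-0.4, -5.4, 2.9]
opening: 0.007
grasp_force: 2.7
time_s: 16.7
position: [0.5216, 0.1361, 0.0384]
tcp_rot: [[-1.0, 0.0, 0.001], [0.0, 1.0, -0.001], [-0.001, -0.001, -1.0]]
force: [-0.6, -4.6, 2.2]
opening: 0.005
grasp_force: 1.7
0.88 [0.5241 0.2044 0.012 ]
```

```bash
python3 -m jog '[{"tx":0,"ty":0.4,"tz":0,"roll":0,"jaw":0},{"tx":0,"ty":0.4,"tz":0,"roll":0,"jaw":0},{"tx":0,"ty":0.4,"tz":0,"roll":0,"jaw":0},{"tx":0,"ty":0.3,"tz":0,"roll":0,"jaw":0},{"tx":0,"ty":0.2,"tz":0,"roll":0,"jaw":0}]'; python3 -m jog '[{"tx":0,"ty":0.1,"tz":0,"roll":0,"jaw":0},{"tx":0,"ty":0.1,"tz":0,"roll":0,"jaw":0}]';  python3 -m jog '[{"tx":0,"ty":0.1,"tz":0,"roll":0,"jaw":0},{"tx":0,"ty":0.1,"tz":0,"roll":0,"jaw":0}]'; python3 - <<'E'
from h import *
c=snap('wrist')
for r in landmark_of('wrist','frame')[:2]: print(round(r['p'],2),np.round(onz(c,*r['point'],.012),4))
E
```

```text
time_s: 17.3
position: [0.5216, 0.1527, 0.0382]
tcp_rot: [[-1.0, 0.0, 0.001], [0.0, 1.0, -0.001], [-0.001, -0.001, -1.0]]
force: [-0.0, -6.1, 4.2]
opening: 0.005
grasp_force: 2.9
time_s: 17.5
position: [0.5216, 0.1546, 0.0382]
tcp_rot: [[-1.0, 0.0, 0.001], [0.0, 1.0, -0.001], [-0.001, -0.001, -1.0]]
force: [1.2, -5.9, 4.4]
opening: 0.009
grasp_force: 2.9
time_s: 17.7
position: [0.5215, 0.1565, 0.0382]
tcp_rot: [[-1.0, 0.001, 0.0], [0.001, 1.0, -0.001], [-0.0, -0.001, -1.0]]
force: [-0.3, -5.0, 4.7]
opening: 0.008
grasp_force: 2.9
0.84 [0.5254 0.2249 0.012 ]
```

```bash
python3 -m jog '[{"tx":0,"ty":0.1,"tz":0,"roll":0,"jaw":0},{"tx":0,"ty":0.1,"tz":0,"roll":0,"jaw":0}]'; python3 -m jog '[{"tx":0,"ty":0.1,"tz":0,"roll":0,"jaw":0},{"tx":0,"ty":0.1,"tz":0,"roll":0,"jaw":0}]'; python3 -m jog '[{"tx":0,"ty":0.1,"tz":0,"roll":0,"jaw":0},{"tx":0,"ty":0.1,"tz":0,"roll":0,"jaw":0}]'| grep -E "pos|force"; python3 - <<'E'
from h import *
c=snap('wrist')
for r in landmark_of('wrist','frame')[:2]: print(round(r['p'],2),np.round(onz(c,*r['point'],.012),4))
E
```

```text
time_s: 18.0
position: [0.5215, 0.1585, 0.0382]
tcp_rot: [[-1.0, 0.001, 0.0], [0.001, 1.0, -0.001], [-0.0, -0.001, -1.0]]
force: [-0.3, -5.7, 4.1]
opening: 0.003
grasp_force: 2.9
time_s: 18.2
position: [0.5215, 0.1605, 0.0382]
tcp_rot: [[-1.0, 0.001, 0.0], [0.001, 1.0, -0.001], [-0.001, -0.001, -1.0]]
force: [-0.7, -6.6, 4.8]
opening: 0.006
grasp_force: 2.9
position: [0.5216, 0.1611, 0.0382]
force: [1.2, -14.8, 4.6]
grasp_force: 7.4
0.69 [0.5241 0.2289 0.012 ]
```

The frame is on the fence: the force jumped to 15 N at TCP y = 0.161. Now round to the −x face.

```bash
python3 -m jog '[{"tx":0,"ty":-0.5,"tz":0,"roll":0,"jaw":0},{"tx":0,"ty":-1.5,"tz":0,"roll":0,"jaw":0},{"tx":0,"ty":0,"tz":-3.5,"roll":0,"jaw":0},{"tx":0,"ty":0,"tz":-3.5,"roll":0,"jaw":0},{"tx":3.9,"ty":2.8,"tz":0,"roll":0,"jaw":0},{"tx":3.9,"ty":3,"tz":0,"roll":0,"jaw":0},{"tx":0,"ty":3,"tz":0,"roll":0,"jaw":0},{"tx":0,"ty":0,"tz":0,"roll":0,"jaw":0}]'; python3 m.py d.pkl; python3 -c "
from h import *
save(snap('wrist'),'w7')"
```

```text
time_s: 19.3
position: [0.4421, 0.2335, 0.108]
tcp_rot: [[-1.0, -0.003, 0.0], [-0.003, 1.0, 0.001], [-0.0, 0.001, -1.0]]
force: [0.9, -0.6, 0.3]
opening: 0.003
grasp_force: 0.0
frame 0.72 [305.0, 344.3, 24.7, 31.0] 153 centre [0.5199 0.2339 0.032 ]
[[0.5074, 0.2252], [0.5074, 0.2425], [0.5326, 0.2429], [0.5327, 0.2251]]
  lm 0.71 [348.5, 309.0]
  lm 0.58 [25.1, 476.0]
jig 0.94 [123.3, 256.3, 298.4, 121.0] 9763 centre [0.495  0.1998 0.012 ]
[[0.4485, 0.0919], [0.4467, 0.3102], [0.5465, 0.3193], [0.5485, 0.0774]]
```

View pics/w7.png

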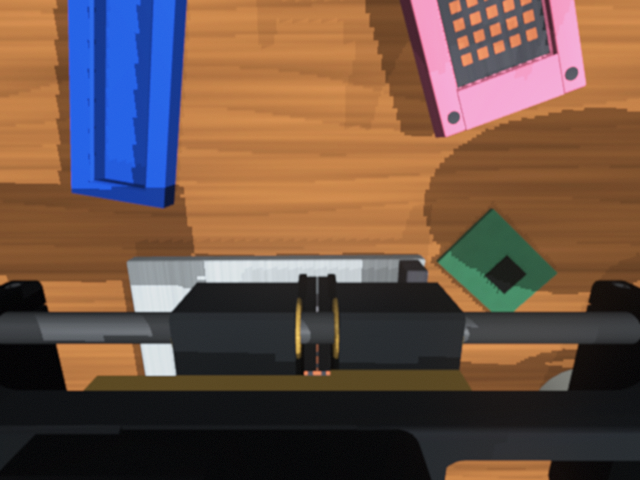

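The view from here shows only the plate edge (row 257) and the green board; the gripper hides the frame. The fingers are just short of the plate's edge and clear of everything. Lowering and pushing along +x.

```bash
python3 -m jog '[{"tx":0,"ty":-0.2,"tz":3.5,"roll":0,"jaw":0},{"tx":0,"ty":0,"tz":3.4,"roll":0,"jaw":0},{"tx":0,"ty":0,"tz":0,"roll":0,"jaw":0},{"tx":-0.8,"ty":0,"tz":0,"roll":0,"jaw":0},{"tx":-0.8,"ty":0,"tz":0,"roll":0,"jaw":0},{"tx":-0.6,"ty":0,"tz":0,"roll":0,"jaw":0},{"tx":-0.5,"ty":0,"tz":0,"roll":0,"jaw":0},{"tx":-0.5,"ty":0,"tz":0,"roll":0,"jaw":0}]'; python3 -m jog '[{"tx":-0.6,"ty":0,"tz":0,"roll":0,"jaw":0},{"tx":-0.6,"ty":0,"tz":0,"roll":0,"jaw":0},{"tx":-0.6,"ty":0,"tz":0,"roll":0,"jaw":0},{"tx":-0.6,"ty":0,"tz":0,"roll":0,"jaw":0},{"tx":-0.6,"ty":0,"tz":0,"roll":0,"jaw":0},{"tx":-0.6,"ty":0,"tz":0,"roll":0,"jaw":0},{"tx":-0.6,"ty":0,"tz":0,"roll":0,"jaw":0}]'; python3 - <<'E'
from h import *
for n in('top','side'):
  c=snap(n)
  for t in('frame','stop'):
    for r in landmark_of(n,t)[:2]: print(n,t,round(r['p'],2),np.round(onz(c,*r['point'],.012),4))
E
```

```text
time_s: 20.6
position: [0.4724, 0.2289, 0.0397]
tcp_rot: [[-1.0, 0.001, -0.007], [0.001, 1.0, -0.001], [0.007, -0.001, -1.0]]
force: [-6.8, 0.2, 5.8]
opening: 0.008
grasp_force: 3.1
time_s: 21.3
position: [0.5141, 0.2289, 0.0396]
tcp_rot: [[-1.0, 0.001, -0.007], [0.001, 1.0, -0.001], [0.007, -0.001, -1.0]]
force: [-6.4, 0.5, 4.8]
opening: 0.004
grasp_force: 3.0
top frame 0.93 [0.5718 0.2264 0.012 ]
top frame 0.6 [0.299  0.3404 0.012 ]
top stop 0.56 [0.6862 0.198  0.012 ]
side frame 0.74 [0.5736 0.2467 0.012 ]
side frame 0.71 [0.2935 0.3243 0.012 ]
side stop 0.89 [0.6823 0.1967 0.012 ]
side stop 0.19 [0.5941 0.1802 0.012 ]
```

```bash
python3 -m jog '[{"tx":-0.6,"ty":0,"tz":0,"roll":0,"jaw":0},{"tx":-0.6,"ty":0,"tz":0,"roll":0,"jaw":0},{"tx":-0.6,"ty":0,"tz":0,"roll":0,"jaw":0},{"tx":-0.6,"ty":0,"tz":0,"roll":0,"jaw":0},{"tx":-0.6,"ty":0,"tz":0,"roll":0,"jaw":0},{"tx":-0.6,"ty":0,"tz":0,"roll":0,"jaw":0},{"tx":-0.6,"ty":0,"tz":0,"roll":0,"jaw":0}]'; python3 -m jog '[{"tx":-0.4,"ty":0,"tz":0,"roll":0,"jaw":0},{"tx":-0.4,"ty":0,"tz":0,"roll":0,"jaw":0},{"tx":-0.4,"ty":0,"tz":0,"roll":0,"jaw":0},{"tx":-0.3,"ty":0,"tz":0,"roll":0,"jaw":0},{"tx":-0.2,"ty":0,"tz":0,"roll":0,"jaw":0}]'; python3 - <<'E'
from h import *
for n in('top','side'):
  c=snap(n)
  for t in('frame','stop'):
    for r in landmark_of(n,t)[:1]: print(n,t,round(r['p'],2),np.round(onz(c,*r['point'],.012),4))
E
```

```text
time_s: 22.3
position: [0.5569, 0.2291, 0.0389]
tcp_rot: [[-1.0, 0.001, -0.006], [0.001, 1.0, -0.001], [0.006, -0.001, -1.0]]
force: [-5.7, -0.4, 5.3]
opening: 0.004
grasp_force: 3.2
time_s: 22.8
position: [0.5749, 0.2291, 0.0389]
tcp_rot: [[-1.0, 0.001, -0.003], [0.001, 1.0, -0.0], [0.003, -0.0, -1.0]]
force: [-6.2, 0.2, 5.4]
opening: 0.004
grasp_force: 3.1
top frame 0.81 [0.6257 0.2268 0.012 ]
top stop 0.58 [0.6935 0.2018 0.012 ]
side frame 0.93 [0.3005 0.3266 0.012 ]
side stop 0.93 [0.6877 0.1937 0.012 ]
```

```bash
J='grep -E pos|force:'; for i in 1; do python3 -m jog '[{"tx":-0.2,"ty":0,"tz":0,"roll":0,"jaw":0},{"tx":-0.2,"ty":0,"tz":0,"roll":0,"jaw":0},{"tx":-0.2,"ty":0,"tz":0,"roll":0,"jaw":0}]' | grep -E "pos|^force"; python3 -m jog '[{"tx":-0.1,"ty":0,"tz":0,"roll":0,"jaw":0},{"tx":-0.1,"ty":0,"tz":0,"roll":0,"jaw":0}]' | grep -E "pos|^force"; done
```

```text
position: [0.5809, 0.2291, 0.0389]
force: [-5.9, -0.6, 4.6]
position: [0.5829, 0.2291, 0.0388]
force: [-6.5, 0.3, 4.6]
```

```bash
python3 -m jog '[{"tx":-0.1,"ty":0,"tz":0,"roll":0,"jaw":0},{"tx":-0.1,"ty":0,"tz":0,"roll":0,"jaw":0}]' | grep -E "pos|^force"
```

```text
position: [0.5848, 0.2291, 0.0388]
force: [-5.6, 1.1, 4.5]
```

```bash
python3 -m jog '[{"tx":-0.1,"ty":0,"tz":0,"roll":0,"jaw":0},{"tx":-0.05,"ty":0,"tz":0,"roll":0,"jaw":0}]' | grep -E "pos|^force"
```

```text
position: [0.586, 0.2291, 0.0388]
force: [-6.8, 0.7, 6.3]
```

```bash
python3 -m jog '[{"tx":-0.05,"ty":0,"tz":0,"roll":0,"jaw":0},{"tx":-0.05,"ty":0,"tz":0,"roll":0,"jaw":0}]' | grep -E "pos|^force"
```

```text
position: [0.5861, 0.2291, 0.0389]
force: [-9.0, -0.0, 7.4]
```

```bash
python3 -m jog '[{"tx":-0.05,"ty":0,"tz":0,"roll":0,"jaw":0},{"tx":-0.05,"ty":0,"tz":0,"roll":0,"jaw":0}]' | grep -E "pos|^force"
```

```text
position: [0.5861, 0.2291, 0.0388]
force: [-9.9, 0.4, 7.6]
```

```bash
python3 -m jog '[{"tx":-0.03,"ty":0,"tz":0,"roll":0,"jaw":0},{"tx":0,"ty":0,"tz":0,"roll":0,"jaw":0}]' | grep -E "pos|^force"
```

```text
position: [0.5861, 0.2291, 0.0389]
force: [-9.7, -0.0, 8.7]
```

```bash
python3 -m jog '[{"tx":-0.06,"ty":0,"tz":0,"roll":0,"jaw":0},{"tx":-0.06,"ty":0,"tz":0,"roll":0,"jaw":0}]' | grep -E "pos|^force"
```

```text
position: [0.5862, 0.2291, 0.0388]
force: [-11.4, 1.5, 9.9]
```

```bash
python3 -m jog '[{"tx":-0.06,"ty":0,"tz":0,"roll":0,"jaw":0},{"tx":-0.06,"ty":0,"tz":0,"roll":0,"jaw":0}]' | grep -E "pos|^force"
```

```text
position: [0.5863, 0.2291, 0.0389]
force: [-14.0, 1.1, 12.6]
```

```bash
python3 -m jog '[{"tx":-0.06,"ty":0,"tz":0,"roll":0,"jaw":0},{"tx":-0.05,"ty":0,"tz":0,"roll":0,"jaw":0},{"tx":0,"ty":0,"tz":0,"roll":0,"jaw":0}]' | grep -E "pos|^force"; python3 -m jog '[{"tx":0,"ty":0,"tz":0,"roll":0,"jaw":0},{"tx":0,"ty":0,"tz":0,"roll":0,"jaw":0},{"tx":0,"ty":0,"tz":0,"roll":0,"jaw":0},{"tx":0,"ty":0,"tz":0,"roll":0,"jaw":0},{"tx":0,"ty":0,"tz":0,"roll":0,"jaw":0},{"tx":0,"ty":0,"tz":0,"roll":0,"jaw":0},{"tx":0,"ty":0,"tz":0,"roll":0,"jaw":0},{"tx":0,"ty":0,"tz":0,"roll":0,"jaw":0}]' | grep -E "pos|^force"
```

```text
position: [0.5863, 0.2291, 0.0388]
force: [-15.0, -0.3, 12.5]
position: [0.5863, 0.2291, 0.0388]
force: [-14.1, 0.3, 12.9]
```

Pressed steadily at about 14–15 N measured (sliding friction included) for over a second. Backing off and looking.

```bash
python3 -m jog '[{"tx":0.3,"ty":0,"tz":0,"roll":0,"jaw":0},{"tx":0.5,"ty":0,"tz":0,"roll":0,"jaw":0},{"tx":1.5,"ty":0,"tz":0,"roll":0,"jaw":0},{"tx":0,"ty":0,"tz":-4,"roll":0,"jaw":0},{"tx":0,"ty":-4,"tz":-4,"roll":0,"jaw":0},{"tx":-1,"ty":-4,"tz":-4,"roll":0,"jaw":0},{"tx":-4,"ty":-3,"tz":-3,"roll":0,"jaw":0},{"tx":0,"ty":0,"tz":0,"roll":0,"jaw":0}]'; python3 -c "
from h import *
c=snap('wrist');save(c,'w8');print(read_state()['position'])
for t in('frame','stop'):
    for r in landmark_of('wrist',t)[:2]: print(t,round(r['p'],2),np.round(onz(c,*r['point'],.012),4))"
```

```text
time_s: 26.9
position: [0.6237, 0.1294, 0.1808]
tcp_rot: [[-1.0, 0.005, 0.022], [0.005, 1.0, -0.001], [-0.022, -0.001, -1.0]]
force: [0.7, -0.1, -0.5]
opening: 0.012
grasp_force: 0.0
[0.6196122  0.13101386 0.17816282]
frame 0.71 [0.6439 0.2276 0.012 ]
stop 0.37 [ 0.6898 -0.0952  0.012 ]
```

View pics/w8.png

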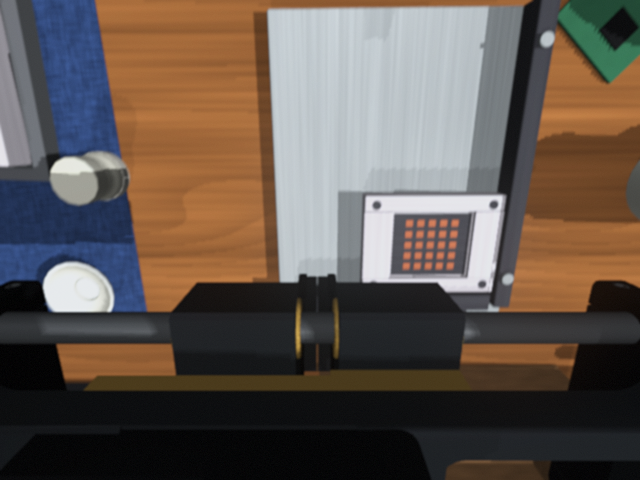

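The picture shows the frame (362–505, 193–293) lying along the fence and up against the stop (row about 297). I nudge it on its −y face to make sure it is seated on the fence.

```bash
python3 -m jog '[{"tx":-2,"ty":0.5,"tz":2,"roll":0,"jaw":0},{"tx":0,"ty":0,"tz":4,"roll":0,"jaw":0},{"tx":0,"ty":0,"tz":4,"roll":0,"jaw":0},{"tx":0,"ty":0,"tz":3,"roll":0,"jaw":0},{"tx":0,"ty":0,"tz":0,"roll":0,"jaw":0},{"tx":0,"ty":0,"tz":0,"roll":0,"jaw":0}]'|grep -E "pos|^force"
```

```text
position: [0.6324, 0.139, 0.0437]
force: [-0.4, -0.2, -0.1]
```

```bash
python3 -m jog '[{"tx":-0.7,"ty":0.5,"tz":0.3,"roll":0,"jaw":0},{"tx":0,"ty":0.5,"tz":0,"roll":0,"jaw":0},{"tx":0,"ty":0.5,"tz":0,"roll":0,"jaw":0},{"tx":0,"ty":0.3,"tz":0,"roll":0,"jaw":0},{"tx":0,"ty":0.1,"tz":0,"roll":0,"jaw":0},{"tx":0,"ty":0,"tz":0,"roll":0,"jaw":0}]'|grep -E "pos|^force"; python3 -m jog '[{"tx":0,"ty":0.1,"tz":0,"roll":0,"jaw":0},{"tx":0,"ty":0.1,"tz":0,"roll":0,"jaw":0}]'|grep -E "pos|^force"
```

```text
position: [0.6405, 0.1575, 0.0421]
force: [-0.3, -0.3, 1.0]
position: [0.6405, 0.1591, 0.0418]
force: [-0.2, 0.3, 0.3]
```

```bash
python3 -m jog '[{"tx":0,"ty":0.1,"tz":0,"roll":0,"jaw":0},{"tx":0,"ty":0.1,"tz":0,"roll":0,"jaw":0}]'|grep -E "pos|^force"; python3 -m jog '[{"tx":0,"ty":0.1,"tz":0,"roll":0,"jaw":0},{"tx":0,"ty":0,"tz":0,"roll":0,"jaw":0}]'|grep -E "pos|^force"
```

```text
position: [0.6405, 0.1607, 0.0417]
force: [-0.3, -3.6, -0.0]
position: [0.6405, 0.1616, 0.0417]
force: [0.5, -3.0, 0.8]
```

```bash
python3 -m jog '[{"tx":0,"ty":0.1,"tz":0,"roll":0,"jaw":0},{"tx":0,"ty":0,"tz":0,"roll":0,"jaw":0}]'|grep -E "pos|^force"; python3 -m jog '[{"tx":0,"ty":0.1,"tz":0,"roll":0,"jaw":0},{"tx":0,"ty":0,"tz":0,"roll":0,"jaw":0}]'|grep -E "pos|^force"
```

```text
position: [0.6407, 0.1618, 0.0417]
force: [0.5, -5.5, -0.3]
position: [0.6409, 0.1619, 0.0417]
force: [0.6, -8.6, -0.1]
```

```bash
python3 -m jog '[{"tx":0,"ty":-0.4,"tz":0,"roll":0,"jaw":0},{"tx":0,"ty":-1.5,"tz":0,"roll":0,"jaw":0},{"tx":0,"ty":-1,"tz":-4,"roll":0,"jaw":0},{"tx":0,"ty":0,"tz":-4.5,"roll":0,"jaw":0},{"tx":-3,"ty":2,"tz":-4.5,"roll":0,"jaw":0},{"tx":-4,"ty":2,"tz":0,"roll":0,"jaw":0},{"tx":-4,"ty":2,"tz":0,"roll":0,"jaw":0},{"tx":0,"ty":0,"tz":0,"roll":0,"jaw":0}]'|grep -E "pos|^force"; python3 -m jog '[{"tx":0,"ty":0,"tz":0,"roll":0,"jaw":0},{"tx":0,"ty":0,"tz":0,"roll":0,"jaw":0}]' >/dev/null; python3 - <<'E'
from h import *
c=snap('wrist');save(c,'w9');print(read_state()['position'])
a=c['img'][0:300,:,::-1]
cv2.imwrite('pics/w9c.png',cv2.resize(c['img'][110:310,230:500,::-1],(800,593),interpolation=cv2.INTER_CUBIC))
for t in('frame','stop'):
    for r in landmark_of('wrist',t)[:2]: print(t,round(r['p'],2),np.round(r['point']),np.round(onz(c,*r['point'],.012),4))
print(np.round([proj(c,p) for p in([.598,.17,.032],[.598,.29,.032],[.688,.17,.032],[.688,.29,.032])]))
E
```

```text
position: [0.7513, 0.1945, 0.1659]
force: [-1.1, -0.2, 0.4]
[0.74503681 0.19175091 0.16522414]
frame 0.74 [111. 364.] [0.6455 0.2297 0.012 ]
stop 0.78 [164. 329.] [0.6869 0.202  0.012 ]
[[ 38. 286.]
 [ 38. 454.]
 [166. 289.]
 [166. 442.]]
```

```bash
python3 -c "
import cv2
cv2.imwrite('pics/w9d.png',cv2.resize(cv2.imread('pics/w9.png')[20:220,240:500],(780,600),interpolation=cv2.INTER_CUBIC))"
```

```text
(no output)
```

View pics/w9d.png

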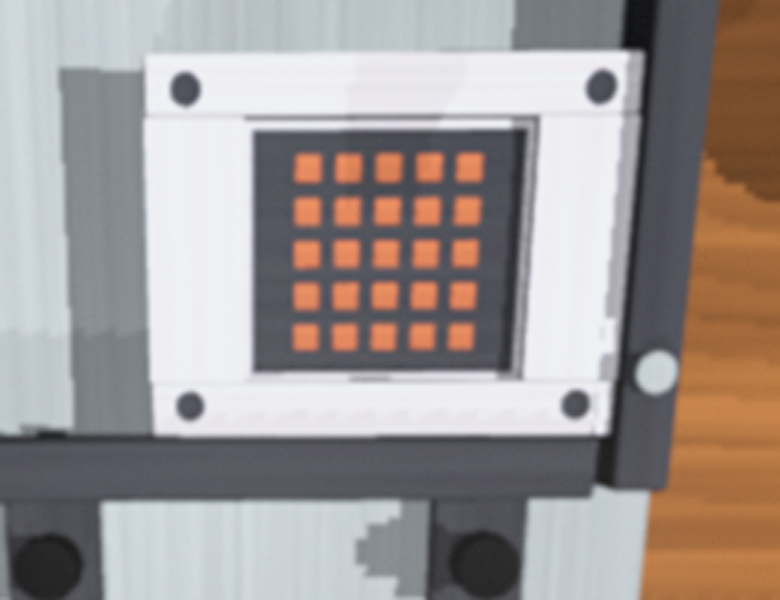

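The picture shows the frame flush along the stop (row 436) and against the fence (column about 612–640), square, with no visible gap. Handing in.

```bash
python3 -c "
from rig import *
print(hand_in())"
```

```text
the job is handed in; nothing more can be done
None
```

The job is handed in, though no verdict came back: the bar lies in its own cradle, and the frame was pressed about a second at 14–15 N measured (sliding friction included), then seated with an 8.6 N nudge on the fence; the last picture shows it flush with both stop and fence.

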